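Clamp a bonded brake pad in the bench screw press

ROBOT

A 7-joint arm with a two-finger parallel gripper is mounted at the origin on a cart in front of the work surface, level with it; the furniture and walls round the work are solid. World frame = base frame: x ahead of the robot, y to its left, z up, the work surface at z = 0. Lengths are in mm, angles in rad, forces in N, time in s.
With the tool pointing down it reaches from about 400 to 875 mm from the base axis. Payload 4.4 kg.
Tool frame: the origin (TCP) lies at the very end of the fingers, on their centre line; the grasp point (between the pads) lies 19 mm behind it (ctrl.grip_point_offset is the distance from the TCP to the grasp point, in mm); z points along the fingers, y is the line along which they close (so a half turn about z gives the same grasp; the last joint's range is limited). The gripper opens to 85 mm and grips with 20 to 120 N. Pads are 22 mm wide; open, the fingers measure 114 mm over their backs; the gripper's body (76 mm by 85 mm) begins 54 mm behind the grasp point. The pads swing forward as they close: fully open they stand 13 mm farther back than shut.
Start: joints at [-0.066, 0.628, 0.038, 1.517, -0.027, 0.996, -0.02], TCP at [650.014, 0.027, 231.313] pointing down, gripper open.
Joint ranges: [-3.06, 3.06], [-0.37, 2.12], [-1.25, 1.32], [0.18, 2.47], [-1.1, 4.24], [0.23, 1.98], [-2.94, 2.94]. Speed limits (rad/s): [2.57, 2.57, 3.14, 3.14, 3.14, 3.14, 3.14].

INTERFACE

Orientations are given as [roll, pitch, yaw] about the fixed x, y, z axes, in that order (R = Rz(yaw) Ry(pitch) Rx(roll)).
In Python, from cell import ctrl gives the robot as it stands.
- The arm moves only by the tool jog_arm, never from a script. Its argument "increments" is one flat list of numbers, 7 for each row, row after row: the finger opening in cm, from 0 to 8.54, then the shift along the tool's x, y, z in cm, then the turn, a rotation vector about the tool's x, y, z in degrees. In form: [fingers, x, y, z, rx, ry, rz, fingers, x, y, z, rx, ry, rz, ...]. A call has 1 to 20 rows; each row is the pose to reach, as a shift and turn from the pose commanded when the call began, along the tool's axes at that moment; what a row does not reach only later rows make up. A row lasts 1/10 s, in which the tool goes at most 50 mm and 8.59 degrees, less where a joint would pass 70% of its speed; a pose out of reach is approached as far as the arm can. A call with a gripper value outside its range is refused whole. The fingers move at their own pace and stop on an object; the grip force is fixed at half the most. Time passes only in rows, so rows that repeat a pose let the fingers close. It gives the time, the measured TCP pose, the force, the opening and the grip force at its end, in the units of the state.
- ctrl.read_state(): the state, without advancing time (a new reading comes with each control period).
- ctrl.get_image(name): name is "scene" or "side" or "wrist"; returns the picture (384x512x3 uint8, red, green, blue); there is no depth.
- ctrl.camera_params(name): a dict with "fx", "fy", "cx", "cy" (pixels), "extrinsics" (4x4, takes a point from world to camera coordinates). Camera axes: x right, y down, z forward; pixel columns grow to the right and rows downward; lengths in mm; the calibration is good to about 2 mm. A picture is of the moment at which its call begins: read the wrist's pose just before it. camera_params takes no time and is no camera call; for the wrist camera it gives the pose at the moment of the call.
- ctrl.finish_job(): hands the job in; it is judged then, once.
The state is a dict: "clock": time; "qpos": joint angles; "qd": joint speeds; "tau": joint torques, N m; "eef_pos": TCP position; "tool_rot": TCP orientation; "force": force on the tool from outside, world axes, zero at the start; "torque": the same for the moment, N m; "width": finger opening in mm; "gripper_force": force on a finger pad.
Only numpy, scipy, OpenCV 4.12 (cv2) and the standard library are available. Lean on these libraries where they do the work, as an engineer would, in place of code of your own. Each camera call takes 0.05 s, during which the arm holds its last target. There are 200 camera calls.

TASK

A brake pad with a freshly bonded lining has to cure under pressure. Lay it, lining up, centred and square on the steel block of the press's loading slide, push the slide fully home under the press, then wind the crank down until the spring shoe just touches the lining and give it half a turn more, no tighter, and leave it clamped. Leave the bolt box, the funnel and the roll of black tape where they are.

Things in the scene. Friction and masses are not known exactly. Their poses are not given: they have to be found in the camera images.
- brake_pad: Loose brake pad, 0.25 kg: dark steel backing plate 46 x 96 x 6 mm with two ears (24 mm wide, 110 mm from end to end), and on it a grey friction lining 42 x 89 mm in two blocks; total height 18 mm. Starts lying on the bench, lining up. Origin: centre of the underside; x across the width, y along the length, z up out of the lining. Behind it, towards the middle of the bench, stands a fixed open bin with walls 115 mm high.
- press: Grey C-frame bench screw press, fixed to the bench; its place and yaw vary. Origin: on the bench top, under the screw axis; z up. The column stands behind the screw on +x (x = 65 to 105 mm, 60 mm wide), the overhead arm (60 mm wide, 34 mm to every side of the screw axis) spans z = 133 to 181 mm. Base plate 14 mm thick; two guide rails run along y from -215 to +69 mm at x = +-47 mm, their tops 29 mm above the bench. The loading slide comes out to -y.
- shuttle (a joint): Travel of the loading slide in m along the press's -y: 0 = fully home against its stop (steel block exactly under the shoe), 0.14 = fully out. Starts nearly or fully out (0.11 to 0.14), stays where it is left; about 3 N moves it.
- anvil_top (a point): Centre of the top of the dark steel block on the loading slide, 50 mm above the bench; the block is 44 (x) by 104 mm (y), 24 mm high, and the pad goes on it with its length along y. The slide's plate round it (80 x 130 mm) has its top 26 mm above the bench. Axes as the press's; moves with the slide.
- slide_handle (a point): Point on the axis of the slide's upright black handle, 62 mm above the bench, 115 mm from the block's centre on the -y side. Handle: 22 mm diameter up to 62 mm above the bench, above that a 28 mm head ending at 82 mm. Can be pushed from its -y side or gripped from above. Axes as the press's.
- screw (a joint): Turn of the screw in rad, seen from above clockwise as it grows, which lowers the ram: 16 mm a turn (2.55 mm a rad), crank and grip going down with it. At 0 the crank arm points along the press's -x, at pi/2 along +y. Starts between 1.2 and 3.9; range 0 to 12.5. Friction of 0.2 N m holds it wherever it is left (about 3 N at the grip); pressing half a turn past contact takes about twice that.
- crank_grip (a point): Point on the axis of the crank's upright round black grip, 65 mm from the screw axis, 23 mm below the grip's top. Grip: 26 mm diameter, 55 mm tall, spins freely on the crank, so it can be held from above and carried round in a circle without turning the hand. At screw 0 this point is 256 mm above the bench. The crank arm's top is 34 mm below this point, the screw's head in the middle 24 mm below it.
- shoe_face (a point): Centre of the underside of the spring shoe, a steel plate 46 (x) by 80 mm (y), on the screw axis. Hanging free it is 84 mm above the bench at screw 0 and sinks 16 mm a turn; the starts leave 6 to 13 mm between it and a pad on the block. Axes as the press's.
- shoe (a joint): How far the spring shoe has been pushed up into the ram, in m: 0 while it hangs free, growing from the moment of contact by nearly 16 mm for each turn of the screw, so half a turn past contact gives about 0.008; stop at 0.013. Spring: 20 N at first touch, 4 N more for each mm.
- bolt_box: Open cardboard box with bolts, 65 x 85 x 45 mm, loose on the bench at the right front. Bystander: leave it alone. Origin at the centre of its underside.
- funnel: Light metal funnel standing mouth down, 100 mm in diameter, 98 mm high, loose on the bench on the right, between the pad and the bolt box. Bystander: leave it alone. Origin at the centre of its underside.
- black_tape: Roll of black tape lying flat, 72 mm in diameter, 18 mm thick, loose on the bench in front of the robot. Bystander: leave it alone. Origin at the centre of its underside.

How it is judged:
By the outcome, as a careful person would: the job done as asked, in the order asked, and still so for the second after the job is handed in, with the robot touching nothing.
It also fails if it takes over 72 s, if anything falls off the work surface, if the arm or the gripper's body presses on something with over 40 N, if the wrist force passes 120 N, or if a joint passes its speed limit or range.

## Working session

There is one attempt and no reset: what is moved stays moved. The work goes in short steps, Python scripts to look and compute and a tool call to move; the robot and the scene stay as the last step left them, time stands still between calls to the robot, and variables do not carry over. Pictures are saved under pics/ and viewed, at most 10 in all, crops included, and the job is handed in when it is done.

Besides the shell and the picture viewer there is one more tool, called after "Emit:" as name(argument=value, ...) on one line, values as JSON. jog_arm: Moves the arm, as the interface text tells. Its arguments: {"type":"object","properties":{"increments":{"type":"array","items":{"type":"number"}}},"required":["increments"]}

```bash
mkdir -p pics
cat > h.py <<'E'
import numpy as np, cv2
from cell import ctrl
def snap(name,fn):
    p=ctrl.camera_params(name); im=ctrl.get_image(name); cv2.imwrite('pics/'+fn,im[:,:,::-1]); return p,im
def proj(p,X):
    E=np.array(p['extrinsics']); X=np.atleast_2d(X); c=X@E[:3,:3].T+E[:3,3]
    return np.c_[p['fx']*c[:,0]/c[:,2]+p['cx'],p['fy']*c[:,1]/c[:,2]+p['cy']]
def back(p,uv,z):
    E=np.array(p['extrinsics']);R=E[:3,:3];o=-R.T@E[:3,3]
    d=R.T@np.array([(uv[0]-p['cx'])/p['fx'],(uv[1]-p['cy'])/p['fy'],1]); return o+d*(z-o[2])/d[2]
E
python3 - <<'E'
from h import *
for n in ['scene','side']:
    p,im=snap(n,n+'0.png'); E=np.array(p['extrinsics']); print(n,p['fx'],(-E[:3,:3].T@E[:3,3]).round(),E[2,:3].round(2))
a=cv2.imread('pics/scene0.png');b=cv2.imread('pics/side0.png')
cv2.imwrite('pics/s1.png',cv2.resize(a,(800,600)));cv2.imwrite('pics/s2.png',cv2.resize(b,(800,600)))
s=ctrl.read_state();print(s['eef_pos'],s['tool_rot'],s['clock'],s['width'])
E
```

```text
scene 361.20737322172573 [-10. 640. 936.] [ 0.44 -0.64 -0.63]
side 462.81152006375714 [  390. -1569.   789.] [ 0.07  0.92 -0.4 ]
[6.49433522e+02 1.25955030e-02 2.30473755e+02] [-3.13984863e+00  3.54654666e-05  1.57077785e+00] 0.1 85.48041051425253
```

View pics/s1.png

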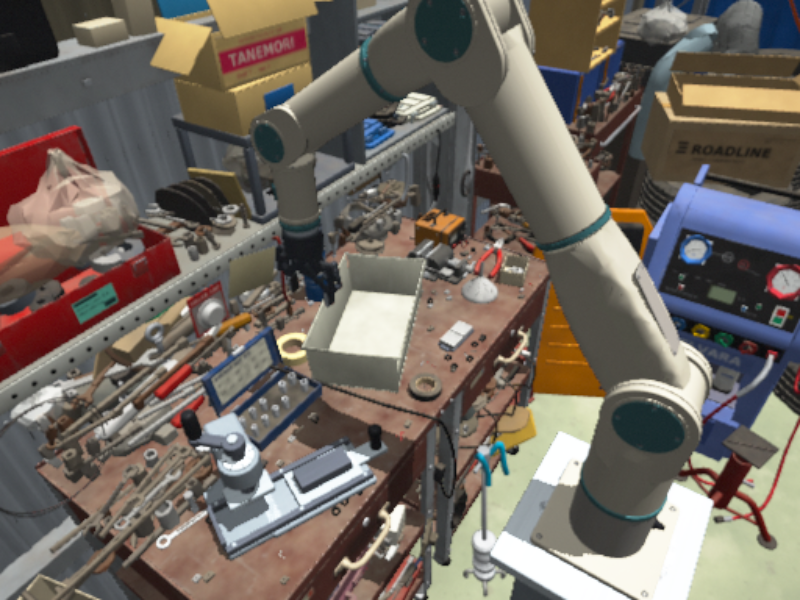

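View pics/s2.png

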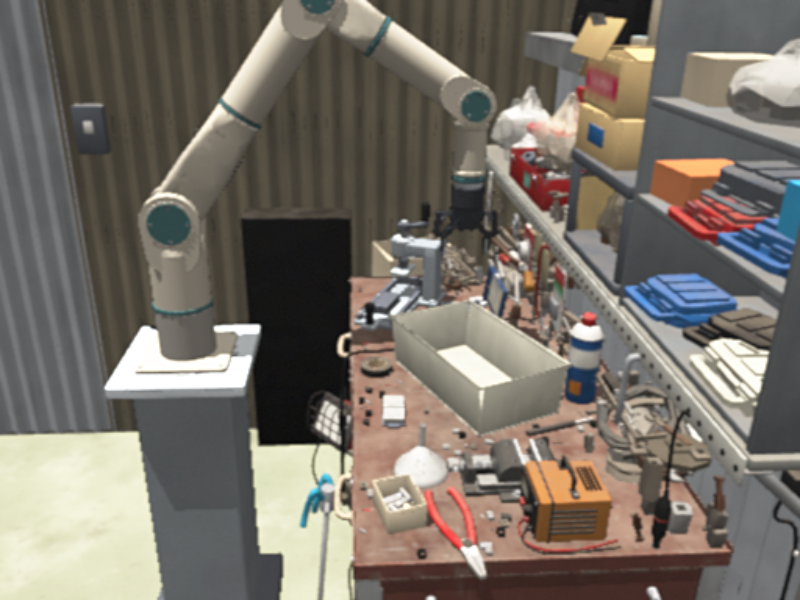

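The scene picture shows the press at the lower left: crank grip top at (190,415), slide block about (323,466), handle head (375,430). The pad is at (457,335), just in front of the bin. The side picture shows the pad at (394,410), with the funnel and bolt box nearer the camera.

Run:
```python
from h import *
p=ctrl.camera_params('scene');k=.64
for n,uv,z in [('handle top',(375,429),82),('block c',(323,466),50),('blk ne',(347,446),50),('blk sw',(299,487),50),('pad',(457,333),18),('screwhead',(234,437),225),('grip top',(190,415),270),('rail near end R',(372,478),29),('rail far end',(228,550),29)]:
    print(n,back(p,np.array(uv)*k,z).round(0))
q=ctrl.camera_params('side');print('pad side',back(q,np.array((394,409))*k,18).round())
print('handle side',back(q,np.array((369,308))*k,82).round())
a=cv2.imread('pics/scene0.png')
c=cv2.resize(a[195:365,80:310],(800,591),interpolation=cv2.INTER_CUBIC);cv2.imwrite('pics/c1.png',c)
```

```text
handle top [430. 100.  82.]
block c [476. 203.  50.]
blk ne [467. 142.  50.]
blk sw [484. 261.  50.]
pad [ 468. -291.   18.]
screwhead [533. 324. 225.]
grip top [587. 351. 270.]
rail near end R [394. 163.  29.]
rail far end [514. 409.  29.]
pad side [ 472. -304.   18.]
handle side [432.  67.  82.]
```

View pics/c1.png

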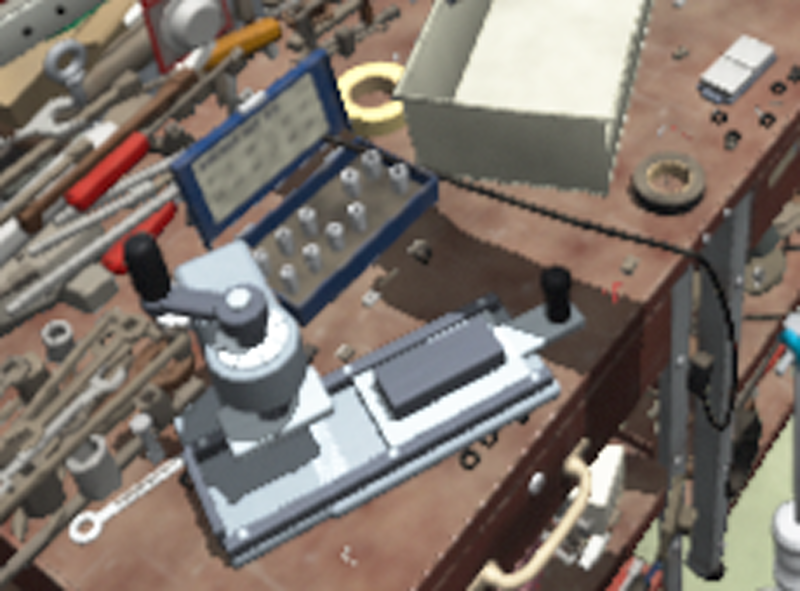

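```bash
cat > fit.py <<'E'
from h import *
from scipy.optimize import least_squares
p=ctrl.camera_params('scene')
uv=np.array([(375,371),(396,408),(505,351),(482,322),(556,272),(240,298),(141,241)])/3.478+[80,195]
def model(v):
    x,y,ps,d,th=v; c,s=np.cos(ps),np.sin(ps)
    L=[(22,52-d,50),(-22,52-d,50),(-22,-52-d,50),(22,-52-d,50),(0,-115-d,82),(0,0,232-2.546*th),(-65*np.cos(th),65*np.sin(th),279-2.546*th)]
    L=np.array(L); return np.c_[x+c*L[:,0]-s*L[:,1],y+s*L[:,0]+c*L[:,1],L[:,2]]
if __name__=='__main__':
    r=least_squares(lambda v:(proj(p,model(v))-uv).ravel(),[530,320,-.42,125,2.],x_scale=[10,10,.1,10,.3],loss='soft_l1')
    x=r.x;print(x.round(3),r.fun.reshape(-1,2).round(1).tolist()); print(model(x).round(0))
E
python3 fit.py
python3 - <<'E'
from h import *
s=ctrl.read_state();E=np.array(ctrl.camera_params('wrist')['extrinsics']);print((-E[:3,:3].T@E[:3,3]).round(),E[:3,:3].round(2))
E
```

```text
[ 5.29934e+02  3.28034e+02 -4.08000e-01  1.35430e+02  2.36700e+00] [[-0.9, -0.1], [-0.4, 0.4], [0.7, -0.4], [0.2, -2.3], [0.1, 0.8], [0.4, 0.4], [-0.2, -0.1]]
[[517. 243.  50.]
 [477. 260.  50.]
 [435. 165.  50.]
 [476. 147.  50.]
 [431.  98.  82.]
 [530. 328. 226.]
 [591. 351. 273.]]
[649.  67. 373.] [[ 1.    0.   -0.  ]
 [ 0.   -0.96  0.26]
 [-0.   -0.26 -0.96]]
```

The crop shows the block corners, handle and crank clearly, and the fit residuals are about 1 px. Next I look at the pad with the wrist camera.

Emit:
jog_arm(increments=[8.5, -4, -2.7, 0, 0, 0, 0, 8.5, -8, -5.4, 0, 0, 0, 0, 8.5, -12, -8, 0, 0, 0, 0, 8.5, -16, -10.7, 0, 0, 0, 0, 8.5, -20, -13.4, 0, 0, 0, 0, 8.5, -24, -16, 0, 0, 0, 0, 8.5, -26, -17.5, 0, 0, 0, 0, 8.5, -27, -18, 0, 0, 0, 0, 8.5, -27, -18, 0, 0, 0, 0, 8.5, -27, -18, 0, 0, 0, 0])

```text
clock: 1.1
eef_pos: [471.3, -268.3, 231.1]
tool_rot: [3.141, -0.001, 1.573]
force: [-0.4, 0.7, 0.4]
width: 84.8
gripper_force: 0.0
```

Run:
```python
from h import *
s=ctrl.read_state();print(s['eef_pos'],s['tool_rot'],s['clock'])
p,im=snap('wrist','w1.png')
import pickle;pickle.dump(p,open('w1.pkl','wb'))
```

```text
[ 471.28292815 -268.27768903  231.1320097 ] [ 3.14091560e+00 -1.32131303e-03  1.57285583e+00] 1.1
```

View pics/w1.png

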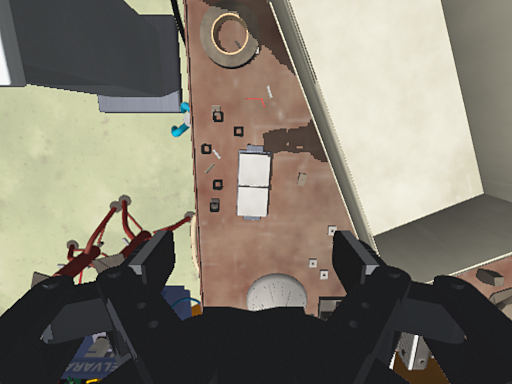

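The wrist picture shows the pad at about (254,185), its length nearly along image vertical (world y). The bin wall is to the right, with its foot about 80 px away, and the funnel is below at (277,293).

Run:
```python
from h import *
import pickle;p=pickle.load(open('w1.pkl','rb'))
g=cv2.imread('pics/w1.png').min(2)
m=np.zeros_like(g);m[143:225,228:280]=(g[143:225,228:280]>150)
m=cv2.morphologyEx(m,cv2.MORPH_CLOSE,np.ones((5,5)))
n,l,st,ce=cv2.connectedComponentsWithStats(m);i=1+st[1:,4].argmax();print(st[i])
uv=np.argwhere(l==i)[:,::-1]
w=np.array([back(p,q,18)[:2] for q in uv])
print(cv2.minAreaRect(w.astype(np.float32)), w.mean(0))
c=w-w.mean(0);e,v=np.linalg.eigh(c.T@c);print(v[:,1],np.degrees(np.arctan2(-v[0,1],v[1,1])))
for u in [(275,0),(320,110),(372,245)]: print('bin rim',back(p,u,115).round())
for u in [(247,300),(307,300),(277,275)]: print('funnel',back(p,u,0).round())
for u in [(240,146),(265,147)]:print('ear',back(p,u,6).round())
```

```text
[ 237  151   33   69 1962]
((470.4642028808594, -292.7188720703125), (97.43321990966797, 42.07161331176758), 87.25647735595703) [ 470.35521947 -290.08177154]
[0.03106587 0.99951734] -1.780229408837756
bin rim [ 489. -105.  115.]
bin rim [ 533. -194.  115.]
bin rim [ 599. -333.  115.]
funnel [ 462. -491.    0.]
funnel [ 560. -491.    0.]
funnel [ 510. -444.    0.]
ear [ 453. -239.    6.]
ear [ 487. -240.    6.]
```

Emit:
jog_arm(increments=[8.5, -1, 0, 4, 0, 0, 2.3, 8.5, -2, -0.1, 8, 0, 0, 2.3, 8.5, -2.5, -0.1, 11, 0, 0, 2.3, 8.5, -2.5, -0.1, 12, 0, 0, 2.3, 8.5, -2.5, -0.1, 12, 0, 0, 2.3, 8.5, -2.5, -0.1, 12, 0, 0, 2.3])

```text
clock: 1.75
eef_pos: [470.5, -294.2, 112.3]
tool_rot: [3.14, 0.0, 1.532]
force: [-0.7, -0.2, 0.3]
width: 84.7
gripper_force: 0.0
```

Run:
```python
from h import *
s=ctrl.read_state();print(s['eef_pos'],s['tool_rot'],s['clock'])
p,im=snap('wrist','w2.png')
import pickle;pickle.dump(p,open('w2.pkl','wb'))
print(proj(p,[[470,-293,18]]))
```

```text
[ 470.46574782 -294.18264695  112.30892479] [3.13983641e+00 1.30510287e-04 1.53242500e+00] 1.75
[[252.80599135 190.73622528]]
```

View pics/w2.png

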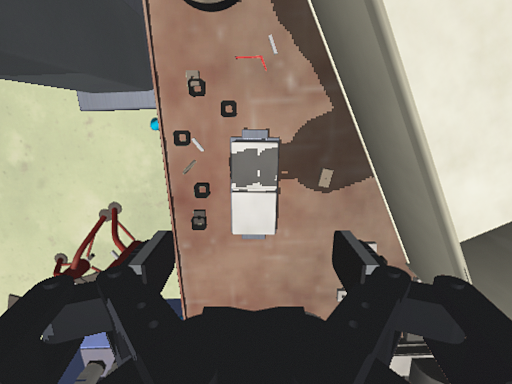

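The close view shows the pad lining between x 231 and 278, rows 139 to 235, with ear ends at rows 129 and 239.

Run:
```python
from h import *
import pickle;p=pickle.load(open('w2.pkl','rb'))
for n,u,z in [('ear n',(256,129),6),('ear f',(254.5,239.5),6),('lin nl',(232,140),18),('lin nr',(279,140),18),('lin fl',(232,234.5),18),('lin fr',(276.5,235),18)]: print(n,back(p,u,z).round(1))
```

```text
ear n [ 475.  -237.8    6. ]
ear f [ 469.7 -348.2    6. ]
lin nl [ 453.4 -246.    18. ]
lin nr [ 494.8 -247.5   18. ]
lin fl [ 448.2 -336.3   18. ]
lin fr [ 491.3 -338.4   18. ]
```

Emit:
jog_arm(increments=[8.5, 0.2, 0.15, 3.5, 0, 0, 0.5, 8.5, 0.2, 0.15, 7, 0, 0, 0.5, 8.5, 0.2, 0.15, 9.5, 0, 0, 0.5, 8.5, 0.2, 0.15, 10.7, 0, 0, 0.5, 8.5, 0.2, 0.15, 11, 0, 0, 0.5, 8.5, 0.2, 0.15, 11, 0, 0, 0.5, 6, 0.2, 0.15, 11, 0, 0, 0.5, 6, 0.2, 0.15, 11, 0, 0, 0.5])

```text
clock: 2.6
eef_pos: [471.4, -293.6, 2.6]
tool_rot: [3.139, 0.001, 1.522]
force: [-0.5, 0.4, 0.3]
width: 60.6
gripper_force: 0.0
```

Emit:
jog_arm(increments=[6, 0, 0.05, 0.2, 0, 0, 0, 0, 0, 0.05, 0.2, 0, 0, 0, 0, 0, 0.05, 0.2, 0, 0, 0, 0, 0, 0.05, 0.2, 0, 0, 0, 0, 0, 0.05, 0.2, 0, 0, 0, 0, 0, 0.05, 0.2, 0, 0, 0])

```text
clock: 3.2
eef_pos: [471.3, -293.1, 0.1]
tool_rot: [3.141, 0.0, 1.522]
force: [-0.1, 0.4, 7.1]
width: 43.6
gripper_force: 59.9
```

Emit:
jog_arm(increments=[0, 0, 0, -1, 0, 0, 0, 0, 0, 0, -4, 0, 0, 0, 0, 0, 0, -8, 0, 0, 0, 0, 0, 0, -12, 0, 0, 0, 0, 2, 0, -16, 0, 0, 2, 0, 5, -0.2, -19, 0, 0, 4, 0, 9, -0.4, -20, 0, 0, 6, 0, 13, -0.6, -20, 0, 0, 8, 0, 17, -0.8, -20, 0, 0, 10, 0, 21, -0.9, -20, 0, 0, 12, 0, 25, -1.1, -20, 0, 0, 14, 0, 29, -1.2, -20, 0, 0, 16, 0, 33, -1.4, -20, 0, 0, 18, 0, 37, -1.5, -20, 0, 0, 19, 0, 41, -1.7, -20, 0, 0, 20, 0, 45, -1.8, -20, 0, 0, 20.6, 0, 47.5, -1.9, -20, 0, 0, 20.6, 0, 49, -1.95, -20, 0, 0, 20.6, 0, 49.7, -1.95, -20, 0, 0, 20.6, 0, 49.7, -1.95, -20, 0, 0, 20.6])

```text
clock: 5.2
eef_pos: [475.8, 204.1, 199.3]
tool_rot: [-3.142, 0.0, 1.163]
force: [-0.2, -0.5, -2.0]
width: 43.4
gripper_force: 61.8
```

Run:
```python
from h import *
s=ctrl.read_state();print(s['eef_pos'],s['tool_rot'],s['clock'],s['width'])
p,im=snap('wrist','w3.png')
import pickle;pickle.dump(p,open('w3.pkl','wb'))
c,q=np.cos(-.408),np.sin(-.408)
for a,b,z in [(22,52,50),(-22,52,50),(-22,-52,50),(22,-52,50),(0,-115,82)]:
    print(proj(p,[476.2+c*a-q*b,203.8+q*a+c*b,z]).round(1))
cv2.imwrite('pics/w3b.png',cv2.resize(im[:,:,::-1],(800,600)))
```

```text
[475.833139   204.05794532 199.3226524 ] [-3.14158525e+00  3.97567083e-04  1.16256806e+00] 5.2 43.35842593828994
[[274.5 131.5]]
[[233.6 131.5]]
[[235.2 221.7]]
[[272.5 221.7]]
[[253.8 284.7]]
```

View pics/w3b.png

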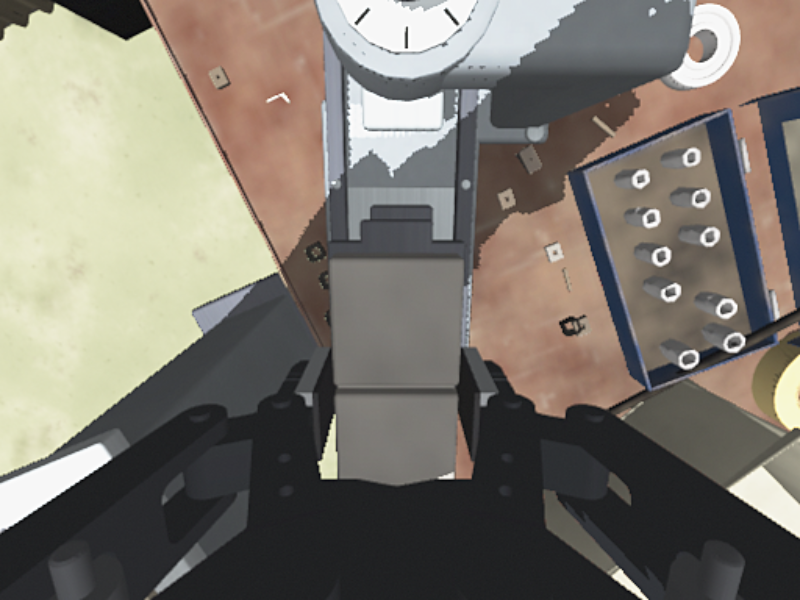

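The pad is held square in the hand (ear end at row 205, width 335 to 465 in the enlarged view), but it hides the block. I back off 110 mm along the slide to see the block.

Emit:
jog_arm(increments=[0, -3, 0, 0, 0, 0, 0, 0, -7, 0, 0, 0, 0, 0, 0, -10, 0, 0, 0, 0, 0, 0, -11, 0, 0, 0, 0, 0, 0, -11, 0, 0, 0, 0, 0, 0, -11, 0, 0, 0, 0, 0])

```text
clock: 5.85
eef_pos: [433.1, 103.5, 199.6]
tool_rot: [3.141, -0.001, 1.161]
force: [0.5, 0.2, -2.2]
width: 43.8
gripper_force: 61.8
```

Run:
```python
from h import *
s=ctrl.read_state();print(s['eef_pos'],s['tool_rot'],s['clock'],s['width'])
p,im=snap('wrist','w4.png')
import pickle;pickle.dump((p,s),open('w4.pkl','wb'))
c,q=np.cos(-.408),np.sin(-.408)
for a,b,z in [(22,52,50),(-22,52,50),(-22,-52,50),(22,-52,50),(0,-115,82)]:
    print(proj(p,[476.2+c*a-q*b,203.8+q*a+c*b,z]).round(1))
cv2.imwrite('pics/w4b.png',cv2.resize(im[:300,130:380,::-1],(500,600),interpolation=cv2.INTER_CUBIC))
```

```text
[433.10530414 103.54590121 199.61543194] [ 3.14060673e+00 -1.32149797e-03  1.16138064e+00] 5.85 43.79372419603103
[[275.9  16.6]]
[[230.5  16.6]]
[[232.7 126.7]]
[[273.7 126.7]]
[[253.2 191.3]]
```

View pics/w4b.png

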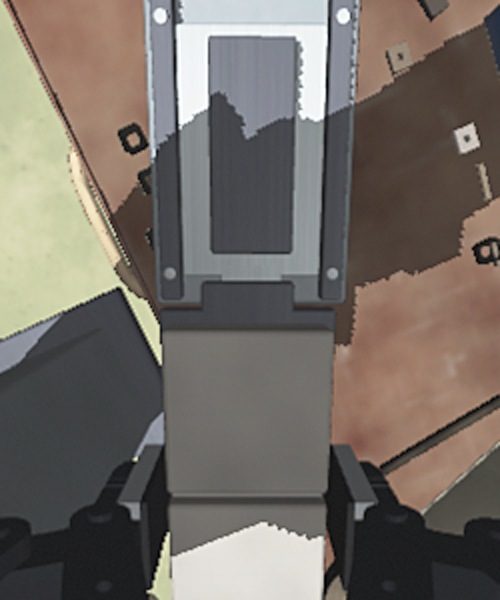

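Run:
```python
from h import *
import pickle;p,s=pickle.load(open('w4.pkl','rb'))
yaw=s['tool_rot'][2];X=np.array([np.cos(yaw),np.sin(yaw)]);Y=np.array([np.sin(yaw),-np.cos(yaw)]);T=np.array(s['eef_pos'])[:2]
def P(n,u,z):
    b=back(p,np.array(u)/2+[130,0],z)[:2];print(n,b.round(1),'tool',np.round([(b-T)@X,(b-T)@Y],1));return b
z0=s['eef_pos'][2]
c=[P('blk',u,50) for u in [(209,37),(297,37),(292.5,254),(212,253.5)]];c=np.array(c)
print('centre',c.mean(0),'tool',(c.mean(0)-T)@X,(c.mean(0)-T)@Y)
for d in (c[0]-c[3],c[1]-c[2]):print('yaw',np.degrees(np.arctan2(-d[0],d[1])))
print('toolyaw-90',np.degrees(yaw)-90)
for n,u in [('lin',(163,331)),('lin',(334,331)),('split',(168,496)),('split',(328,496))]:P(n,u,z0+18)
for n,u in [('earL',(202,283)),('earR',(294,283)),('plL',(162,310)),('plR',(335,310))]:P(n,u,z0+6)
P('handle?',(247,382),82)
```

```text
blk [479.5 257.2] tool [159.5 -18.6]
blk [518.8 240.3] tool [159.5  24.1]
blk [478.2 146. ] tool [56.9 24.5]
blk [438.6 163.4] tool [ 57.1 -18.7]
centre [478.77450961 201.71972789] tool 108.23980598375817 2.8144225660614093
yaw -23.525921184264572
yaw -23.28719816431318
toolyaw-90 -23.457790961428145
lin [432.3 152.2] tool [ 44.3 -20.2]
lin [469.6 136.1] tool [44.4 20.5]
split [414.7 112.8] tool [  1.2 -20.6]
split [452.7  96.4] tool [ 1.2 20.8]
earL [444.2 158.3] tool [ 54.6 -11.6]
earR [465.6 149. ] tool [54.6 11.7]
plL [431.8 156.1] tool [ 47.7 -22.1]
plR [472.8 138.4] tool [47.8 22.5]
handle? [431.   98.4] tool [-5.6  0.1]
```

Emit:
jog_arm(increments=[0, 3, 0.1, 0, 0, 0, 0, 0, 7, 0.2, 1, 0, 0, 0, 0, 10, 0.25, 3, 0, 0, 0, 0, 10.85, 0.27, 7, 0, 0, 0, 0, 10.85, 0.27, 10.5, 0, 0, 0, 0, 10.85, 0.27, 12.5, 0, 0, 0, 0, 10.85, 0.27, 13, 0, 0, 0, 0, 10.85, 0.27, 13, 0, 0, 0, 0, 10.85, 0.27, 13, 0, 0, 0])

```text
clock: 6.8
eef_pos: [478.7, 202.6, 70.2]
tool_rot: [3.14, -0.002, 1.163]
force: [0.0, -0.1, -1.6]
width: 43.2
gripper_force: 61.8
```

Run:
```python
from h import *
s=ctrl.read_state();print(s['eef_pos'],s['tool_rot'],s['clock'],s['force'])
T0=np.array([433.1,103.55]);yaw=1.16138;X=np.array([np.cos(yaw),np.sin(yaw)]);Y=np.array([np.sin(yaw),-np.cos(yaw)])
d=T0+108.45*X+2.65*Y-np.array(s['eef_pos'])[:2];print('target',T0+108.45*X+2.65*Y,'remaining tool',d@X,d@Y)
```

```text
[478.74120186 202.62283503  70.20405737] [ 3.14028846e+00 -1.64406956e-03  1.16284657e+00] 6.8 [ 0.02563331 -0.12479841 -1.56961603]
target [478.70210741 201.98207201] remaining tool -0.6033685672539763 0.21920764719592203
```

Emit:
jog_arm(increments=[0, -0.06, 0.02, 0.8, 0, 0, 0, 0, -0.06, 0.02, 1.4, 0, 0, 0, 0, -0.06, 0.02, 1.7, 0, 0, 0, 0, -0.06, 0.02, 1.9, 0, 0, 0, 0, -0.06, 0.02, 1.95, 0, 0, 0, 0, -0.06, 0.02, 1.95, 0, 0, 0])

```text
clock: 7.4
eef_pos: [477.6, 201.2, 50.1]
tool_rot: [-3.141, -0.0, 1.162]
force: [-1.3, -1.4, 2.2]
width: 43.4
gripper_force: 62.4
```

Run:
```python
from h import *
s=ctrl.read_state();print(s['eef_pos'],s['tool_rot'],s['force'])
p,im=snap('wrist','w5.png')
s=ctrl.read_state();print(s['eef_pos'],s['tool_rot'],s['force'])
cv2.imwrite('pics/w5b.png',cv2.resize(im[:300,130:380,::-1],(500,600),interpolation=cv2.INTER_CUBIC))
```

```text
[477.63702317 201.16007443  50.11528924] [-3.14144892e+00 -2.23879060e-05  1.16223784e+00] [-1.31409206 -1.42825985  2.21556666]
[477.63206507 201.1823082   50.09960386] [-3.14147333e+00 -5.15805329e-05  1.16233557e+00] [-0.55373763 -0.27827737  2.94511136]
```

View pics/w5b.png

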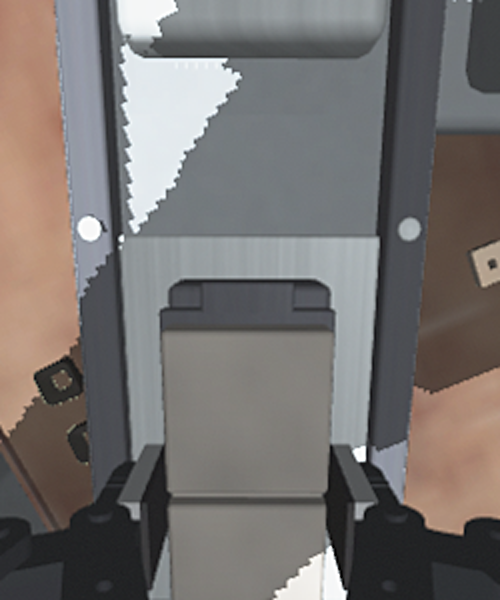

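Run:
```python
from h import *
s=ctrl.read_state();p=ctrl.camera_params('wrist')
yaw=np.radians(66.55);X=np.array([np.cos(yaw),np.sin(yaw)]);Y=np.array([np.sin(yaw),-np.cos(yaw)])
T=np.array(s['eef_pos'])[:2]
for nm,c0 in (('block@tgt',np.array([478.7,201.98])),('at tcp',T)):
  for a,b,z in [(52,-22,50),(52,22,50),(52,-22,26),(52,22,26),(65,-40,26),(65,40,26),(55,-12,56),(55,12,56),(48,-23,56),(48,23,56)]:
    w=c0+a*X+b*Y; print(nm,(a,b,z),((proj(p,[*w,z])[0]-[130,0])*2).round(1))
```

```text
block@tgt (52, -22, 50) [167.7 286.5]
block@tgt (52, 22, 50) [333.1 286.9]
block@tgt (52, -22, 26) [178.8 279.3]
block@tgt (52, 22, 26) [320.9 279.6]
block@tgt (65, -40, 26) [118.1 235.6]
block@tgt (65, 40, 26) [381.9 236.3]
block@tgt (55, -12, 56) [203.3 276.8]
block@tgt (55, 12, 56) [297.9 277. ]
block@tgt (48, -23, 56) [161.  304.4]
block@tgt (48, 23, 56) [339.9 304.8]
at tcp (52, -22, 50) [165.3 290.9]
at tcp (52, 22, 50) [330.4 291.2]
at tcp (52, -22, 26) [176.8 283. ]
at tcp (52, 22, 26) [318.6 283.4]
at tcp (65, -40, 26) [116.2 239.6]
at tcp (65, 40, 26) [379.5 240.2]
at tcp (55, -12, 56) [200.7 281.4]
at tcp (55, 12, 56) [295.1 281.6]
at tcp (48, -23, 56) [158.6 308.9]
at tcp (48, 23, 56) [337.1 309.3]
```

Emit:
jog_arm(increments=[0, 0.05, 0.03, -0.4, 0, 0, 0, 0, 0.12, 0.06, -0.4, 0, 0, 0, 0, 0.12, 0.06, -0.4, 0, 0, 0, 0, 0.12, 0.06, -0.2, 0, 0, 0, 0, 0.12, 0.06, 0, 0, 0, 0, 0, 0.12, 0.06, 0.02, 0, 0, 0, 0, 0.12, 0.06, 0.02, 0, 0, 0])

```text
clock: 8.15
eef_pos: [478.8, 202.2, 50.1]
tool_rot: [3.142, -0.0, 1.162]
force: [-1.2, 0.4, 4.9]
width: 43.5
gripper_force: 62.8
```

Run:
```python
from h import *
s=ctrl.read_state();print(s['eef_pos'],s['tool_rot'],s['force'])
p,im=snap('wrist','w6.png')
yaw=np.radians(66.55);X=np.array([np.cos(yaw),np.sin(yaw)]);Y=np.array([np.sin(yaw),-np.cos(yaw)])
d=np.array([478.7,201.98])-np.array(s['eef_pos'])[:2];print(d@X,d@Y)
g=cv2.cvtColor(im,cv2.COLOR_RGB2GRAY).astype(int)
print(g[108:170,230]);print(g[128:170,254]); print(g[150,180:330])
```

```text
[478.78367606 202.1526346   50.11962798] [ 3.14156421e+00 -3.80956787e-04  1.16231501e+00] [-1.16195245  0.37364412  4.92172406]
-0.19167508126956673 -0.008065360359513532
[119 120 120 120 120 120 121 121 120 119 121 102 126 153 159 158 157 157
 157 157 156 158 156 156 157 155 156 156 155 155 156 158 159 108  51  49
  50  57  63  63  65  64  65  66  67  58  50  64  76  79  78  76  78  77
  74  73  68  90 115 125 134 135]
[160 162 161 162 160 161 161 160 161 161 162 171 105  47  76  81  81  81
  81  81  81  81  81  81  81  80  80  81  81  81  81  81  81  80  75  74
  68  88 112 123 131 131]
[ 77  77  79  78  78  77  70  54  51  54  92 140 152 147 145 147 149 150
 149 149 149 148 147 145 148 149 148 150 155 152 150 153 141  76  62  75
  81  79  78  81  82  81  80  79  78  78  79  80  80  76  65  69  79  76
  76  77  78  80  81  81  80  81  81  81  79  79  80  80  80  80  80  82
  81  80  81  81  81  80  81  82  84  83  85  85  84  84  83  84  86  86
  85  85  85  87  88  84  74  77  88  87  87  87  87  89  88  89  89  88
  88  88  88  82  68  96 160 179 171 170 170 170 169 172 172 173 173 173
 172 174 175 174 172 170 173 175 180 176 132  27  42  47  57  68  76  76
  77  77  78  79  78  79]
```

Emit:
jog_arm(increments=[5.5, 0, 0, 0, 0, 0, 0, 5.5, 0, 0, 0, 0, 0, 0, 5.5, 0, 0, 0, 0, 0, 0, 5.5, 0, 0, -1, 0, 0, 0, 5.5, 0, 0, -4, 0, 0, 0, 5.5, 0, 0, -8, 0, 0, 0, 5.5, -2, 0, -9, 0, 0, 8, 5.5, -4, 0, -9, 0, 0, 16, 5.5, -6, 0, -9, 0, 0, 24, 5.5, -8, 0, -9, 0, 0, 32, 5.5, -10, 0, -9, 0, 0, 40, 5.5, -11, 0, -9, 0, 0, 48, 5.5, -11.5, 0, -9, 0, 0, 56, 5.5, -11.5, 0, -9, 0, 0, 64, 5.5, -11.5, 0, -9, 0, 0, 72, 5.5, -11.5, 0, -9, 0, 0, 80, 5.5, -11.5, 0, -9, 0, 0, 88, 5.5, -11.5, 0, -9, 0, 0, 90, 5.5, -11.5, 0, -9, 0, 0, 90, 5.5, -11.5, 0, -9, 0, 0, 90])

```text
clock: 10.2
eef_pos: [433.1, 96.7, 139.8]
tool_rot: [-3.141, -0.0, -0.406]
force: [-0.5, -0.3, 0.5]
width: 54.9
gripper_force: 0.0
```

Run:
```python
from h import *
s=ctrl.read_state();print(s['eef_pos'],s['tool_rot'],s['clock'],np.round(s['qpos'],2))
p,im=snap('scene','sc2.png')
cv2.imwrite('pics/sc2b.png',cv2.resize(im[190:350,110:310,::-1],(750,600),interpolation=cv2.INTER_CUBIC))
```

```text
[433.13312276  96.7272537  139.82560872] [-3.14108631e+00 -4.83701970e-05 -4.05967203e-01] 10.2 [-0.68  0.56  0.58  2.17 -0.58  0.56 -1.64]
```

View pics/sc2b.png

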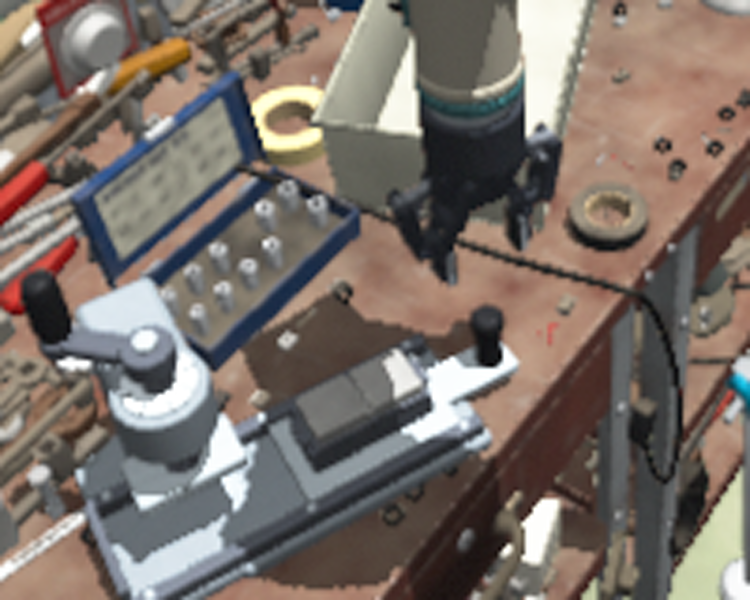

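The pad lies square on the block, and the gripper stands above the handle at (487,320). Next I go down and grip the handle.

Emit:
jog_arm(increments=[5.5, 0, 0, 2.5, 0, 0, 0, 5.5, 0, 0, 5, 0, 0, 0, 5.5, 0, 0, 7, 0, 0, 0, 5.5, 0, 0, 8, 0, 0, 0, 5.5, 0, 0, 8.3, 0, 0, 0, 5.5, 0, 0, 8.3, 0, 0, 0, 0, 0, 0, 8.3, 0, 0, 0, 0, 0, 0, 8.3, 0, 0, 0, 0, 0, 0, 8.3, 0, 0, 0, 0, 0, 0, 8.3, 0, 0, 0])

```text
clock: 11.25
eef_pos: [433.7, 96.8, 57.6]
tool_rot: [-3.14, -0.001, -0.408]
force: [0.0, 0.4, 5.7]
width: 25.2
gripper_force: 58.5
```

Emit:
jog_arm(increments=[0, 0, -0.2, 0, 0, 0, 0, 0, 0, -0.6, 0, 0, 0, 0, 0, 0, -1.2, 0, 0, 0, 0, 0, 0, -2, 0, 0, 0, 0, 0, 0, -2.8, 0, 0, 0, 0, 0, 0, -3.7, 0, 0, 0, 0, 0, 0, -4.6, 0, 0, 0, 0, 0, 0, -5.5, 0, 0, 0, 0, 0, 0, -6.4, 0, 0, 0, 0, 0, 0, -7.3, 0, 0, 0, 0, 0, 0, -8.2, 0, 0, 0, 0, 0, 0, -9.1, 0, 0, 0, 0, 0, 0, -10, 0, 0, 0, 0, 0, 0, -10.9, 0, 0, 0, 0, 0, 0, -11.6, 0, 0, 0, 0, 0, 0, -12.2, 0, 0, 0, 0, 0, 0, -12.6, 0, 0, 0, 0, 0, 0, -12.8, 0, 0, 0, 0, 0, 0, -12.9, 0, 0, 0, 0, 0, 0, -12.9, 0, 0, 0, 0])

```text
clock: 13.25
eef_pos: [485.0, 214.5, 57.7]
tool_rot: [-3.141, -0.002, -0.409]
force: [-0.4, -2.4, 4.2]
width: 25.6
gripper_force: 58.6
```

Emit:
jog_arm(increments=[0, 0, -0.2, 0, 0, 0, 0, 0, 0, -0.4, 0, 0, 0, 0, 0, 0, -0.6, 0, 0, 0, 0, 0, 0, -0.8, 0, 0, 0, 0, 0, 0, -0.9, 0, 0, 0, 0, 0, 0, -0.9, 0, 0, 0, 0])

```text
clock: 13.85
eef_pos: [488.3, 222.3, 57.6]
tool_rot: [3.141, -0.001, -0.409]
force: [-1.1, -3.6, 6.2]
width: 25.3
gripper_force: 58.9
```

Emit:
jog_arm(increments=[0, 0, -0.1, 0, 0, 0, 0, 0, 0, -0.2, 0, 0, 0, 0, 0, 0, -0.3, 0, 0, 0, 0, 0, 0, -0.4, 0, 0, 0, 0, 0, 0, -0.4, 0, 0, 0, 0])

```text
clock: 14.35
eef_pos: [488.3, 222.2, 57.6]
tool_rot: [3.136, -0.0, -0.411]
force: [-4.5, -10.7, 12.0]
width: 25.5
gripper_force: 59.4
```

Emit:
jog_arm(increments=[5.5, 0, 0.1, 0, 0, 0, 0, 5.5, 0, 0.3, 0, 0, 0, 0, 5.5, 0, 0.4, 0, 0, 0, 0, 5.5, 0, 0.4, -1, 0, 0, 0, 8.5, 0, 0.4, -5, 0, 0, 0, 8.5, 0, 0.4, -10, 0, 0, 0, 8.5, 0, 0.4, -15, 0, 0, 0, 8.5, 0, 0.4, -20, 0, 0, 0, 8.5, 0, 0, -23.5, 0, 0, 0, 8.5, 1, -3, -24.5, 0, 0, 0, 8.5, 2, -7, -24.5, 0, 0, 0, 8.5, 3, -10.5, -24.5, 0, 0, 0, 8.5, 4, -14, -24.5, 0, 0, 0, 8.5, 4.6, -16, -24.5, 0, 0, 0, 8.5, 4.6, -16, -24.5, 0, 0, 0, 8.5, 4.6, -16, -24.5, 0, 0, 0])

```text
clock: 15.95
eef_pos: [594.9, 354.8, 301.6]
tool_rot: [3.14, -0.0, -0.409]
force: [-0.3, -0.7, -0.5]
width: 84.8
gripper_force: 0.0
```

Run:
```python
from h import *
s=ctrl.read_state();print(s['eef_pos'],s['tool_rot'],s['clock'])
p,im=snap('wrist','w7.png')
print(proj(p,[[594,351,273],[533.3,327.6,226]]).round())
cv2.imwrite('pics/w7b.png',cv2.resize(im[:,:,::-1],(640,480)))
```

```text
[594.86191771 354.8495104  301.64154962] [ 3.14027789e+00 -8.99270386e-05 -4.08520349e-01] 15.95
[[259. 216.]
 [307. 246.]]
```

View pics/w7b.png

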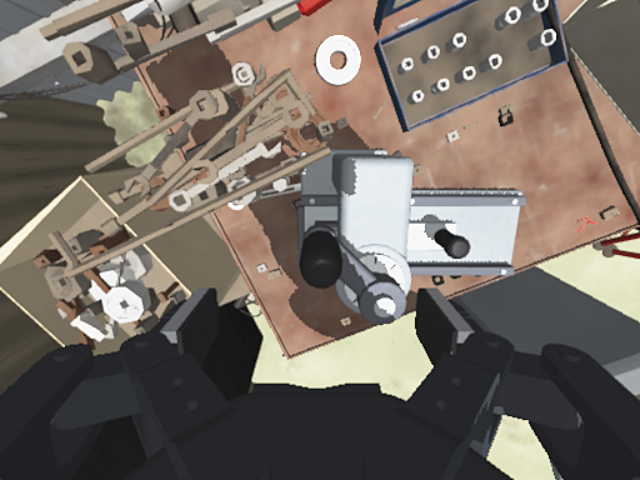

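The last picture shows the crank grip at (321,268) and screw head at (382,302) (640-wide frame), within 1 to 2 mm of the prediction. The slide is home. Next I grip the crank.

Emit:
jog_arm(increments=[8.5, 0.1, 0.4, 2, 0, 0, 0, 8.5, 0.13, 0.41, 4.5, 0, 0, 0, 8.5, 0.13, 0.41, 6.3, 0, 0, 0, 8.5, 0.13, 0.41, 6.9, 0, 0, 0, 5, 0.13, 0.41, 6.9, 0, 0, 0, 0, 0.13, 0.41, 6.9, 0, 0, 0, 0, 0.13, 0.41, 6.9, 0, 0, 0, 0, 0.13, 0.41, 6.9, 0, 0, 0, 0, 0.13, 0.41, 6.9, 0, 0, 0, 0, 0.13, 0.41, 6.9, 0, 0, 0])

```text
clock: 17.0
eef_pos: [595.5, 351.4, 234.0]
tool_rot: [-3.14, -0.001, -0.408]
force: [0.1, 0.8, 6.8]
width: 24.1
gripper_force: 58.9
```

```bash
cat > circ.py <<'E'
from h import *
import sys
def rows(th0,th1,axis,step,R=65,psi=-.408):
    s=ctrl.read_state();y=s['tool_rot'][2];X=np.array([np.cos(y),np.sin(y)]);Y=np.array([np.sin(y),-np.cos(y)])
    f=lambda t:np.array([R*(-np.cos(t)*np.cos(psi)-np.sin(t)*np.sin(psi)),R*(-np.cos(t)*np.sin(psi)+np.sin(t)*np.cos(psi))])
    T=np.array(s['eef_pos'])[:2]; n=int(np.ceil((th1-th0)/step)); out=[]
    for i in range(1,n+1):
        t=th0+(th1-th0)*i/n; d=np.array(axis)+f(t)-T; out.append((d@X/10,d@Y/10,2.546*(t-th0)/10))
    return np.array(out)
def theta(xy,axis,psi=-.408):
    d=np.array(xy)-axis; c,s=np.cos(psi),np.sin(psi); l=np.array([c*d[0]+s*d[1],-s*d[0]+c*d[1]]); return np.arctan2(l[1],-l[0])%(2*np.pi),np.hypot(*l)
E
python3 - <<'E'
from circ import *
s=ctrl.read_state();A=[533.3,327.6];print(s['eef_pos'],s['tool_rot'],s['force'],s['width'])
th,r=theta(s['eef_pos'][:2],A);print(th,r)
o=rows(th,th+3.0,A,.15);print(o.round(2).tolist())
E
```

```text
[595.52234835 351.43690439 233.95251292] [-3.13965793e+00 -1.34977536e-03 -4.08286830e-01] [0.05398568 0.84079747 6.81966324] 24.098308738002533
2.3677462814008883 66.63196414061319
[[0.48, 0.82, 0.04], [0.98, 1.61, 0.07], [1.35, 2.46, 0.11], [1.6, 3.35, 0.15], [1.72, 4.27, 0.18], [1.71, 5.2, 0.22], [1.57, 6.11, 0.25], [1.3, 7.0, 0.29], [0.9, 7.84, 0.33], [0.39, 8.61, 0.36], [-0.22, 9.31, 0.4], [-0.93, 9.91, 0.44], [-1.72, 10.4, 0.47], [-2.57, 10.78, 0.51], [-3.46, 11.03, 0.55], [-4.38, 11.15, 0.58], [-5.31, 11.14, 0.62], [-6.22, 10.99, 0.65], [-7.11, 10.72, 0.69], [-7.95, 10.32, 0.73], [-8.72, 9.81, 0.76]]
```

Emit:
jog_arm(increments=[0, 0.25, 0.4, 0.02, 0, 0, 0, 0, 0.5, 0.82, 0.04, 0, 0, 0, 0, 0.98, 1.61, 0.07, 0, 0, 0, 0, 1.35, 2.46, 0.11, 0, 0, 0, 0, 1.6, 3.35, 0.15, 0, 0, 0, 0, 1.72, 4.27, 0.18, 0, 0, 0, 0, 1.71, 5.2, 0.22, 0, 0, 0, 0, 1.57, 6.11, 0.25, 0, 0, 0, 0, 1.3, 7, 0.29, 0, 0, 0, 0, 1.3, 7, 0.29, 0, 0, 0])

```text
clock: 18.0
eef_pos: [579.0, 279.4, 230.8]
tool_rot: [3.141, -0.001, -0.41]
force: [0.4, -3.0, 7.6]
width: 24.6
gripper_force: 59.3
```

Run:
```python
from circ import *
s=ctrl.read_state();A=[533.3,327.6];print(s['eef_pos'],s['tool_rot'],s['force'],s['width'])
th,r=theta(s['eef_pos'][:2],A);print(th,r)
f=np.array(s['force'])[:2];d=np.array(s['eef_pos'])[:2]-A;d/=np.hypot(*d);print('radial f',f@d,'tang (cw)',f@np.array([d[1],-d[0]]))
o=rows(th,th+2.8,A,.15);print(o.round(2).tolist())
```

```text
[579.01962637 279.36753261 230.79361737] [ 3.14085031e+00 -1.39818273e-03 -4.10376884e-01] [ 0.42352533 -2.98091698  7.55750875] 24.595668239689807
3.545730424305399 66.45792011603514
radial f 2.454792458188102 tang (cw) 1.74333982776819
[[-0.57, 0.79, 0.04], [-1.13, 1.57, 0.08], [-1.8, 2.26, 0.11], [-2.56, 2.84, 0.15], [-3.39, 3.3, 0.19], [-4.29, 3.64, 0.23], [-5.23, 3.84, 0.26], [-6.18, 3.9, 0.3], [-7.13, 3.82, 0.34], [-8.07, 3.6, 0.38], [-8.96, 3.25, 0.41], [-9.78, 2.77, 0.45], [-10.53, 2.17, 0.49], [-11.18, 1.47, 0.53], [-11.73, 0.68, 0.56], [-12.15, -0.18, 0.6], [-12.44, -1.09, 0.64], [-12.59, -2.03, 0.68], [-12.6, -2.99, 0.71]]
```

Emit:
jog_arm(increments=[0, -0.28, 0.4, 0.02, 0, 0, 0, 0, -0.57, 0.79, 0.04, 0, 0, 0, 0, -1.13, 1.57, 0.08, 0, 0, 0, 0, -1.8, 2.26, 0.11, 0, 0, 0, 0, -2.56, 2.84, 0.15, 0, 0, 0, 0, -3.39, 3.3, 0.19, 0, 0, 0, 0, -4.29, 3.64, 0.23, 0, 0, 0, 0, -5.23, 3.84, 0.26, 0, 0, 0, 0, -6.18, 3.9, 0.3, 0, 0, 0, 0, -7.13, 3.82, 0.34, 0, 0, 0, 0, -8.07, 3.6, 0.38, 0, 0, 0, 0, -8.96, 3.25, 0.41, 0, 0, 0, 0, -9.78, 2.77, 0.45, 0, 0, 0, 0, -10.53, 2.17, 0.49, 0, 0, 0, 0, -11.18, 1.47, 0.53, 0, 0, 0, 0, -11.5, 1.0, 0.545, 0, 0, 0, 0, -11.5, 1.0, 0.545, 0, 0, 0])

```text
clock: 19.7
eef_pos: [470.7, 318.5, 225.2]
tool_rot: [-3.14, -0.003, -0.408]
force: [4.5, 1.9, 5.7]
width: 24.0
gripper_force: 59.2
```

```bash
cat > chk.py <<'E'
from circ import *
from scipy.optimize import least_squares
def run(dth,step=.15,A=(533.3,327.6)):
    s=ctrl.read_state();print(np.round(s['eef_pos'],1),np.round(s['tool_rot'],3),np.round(s['force'],1),s['width'],s['clock'])
    th,r=theta(s['eef_pos'][:2],A);print('theta',th,'r',r)
    f=np.array(s['force'])[:2];d=np.array(s['eef_pos'])[:2]-A;d/=np.hypot(*d);print('radial f',f@d,'tang (cw)',f@np.array([d[1],-d[0]]))
    print(rows(th,th+dth,A,step).round(2).tolist())
E
python3 - <<'E'
from chk import *
P=np.array([[595.52,351.44],[579.02,279.37],ctrl.read_state()['eef_pos'][:2]])
r=least_squares(lambda v:np.hypot(*(P-v).T)-65,[533,328]);print('axis fit',r.x,r.fun)
run(.6,.1)
E
```

```text
axis fit [535.10647753 327.31385324] [0.05278361 0.01546369 0.06002298]
[470.7 318.5 225.2] [-3.14e+00 -3.00e-03 -4.08e-01] [4.5 1.9 5.7] 24.022143309183225 19.7
theta 5.7302404604908865 r 63.31154387337208
radial f -4.710902570398921 tang (cw) 1.2406929641324418
[[-0.46, -0.48, 0.03], [-0.71, -1.08, 0.05], [-0.91, -1.7, 0.08], [-1.04, -2.33, 0.1], [-1.1, -2.98, 0.13], [-1.1, -3.63, 0.15]]
```

Run:
```python
from chk import *
run(1.95,.13,(535.1,327.3))
```

```text
[470.7 318.5 225.2] [-3.14e+00 -3.00e-03 -4.08e-01] [4.5 1.9 5.7] 24.022143309183225 19.7
theta 5.738800558433704 r 65.0517208162401
radial f -4.700109651520312 tang (cw) 1.2809728032727776
[[-0.38, -0.75, 0.03], [-0.67, -1.55, 0.07], [-0.86, -2.37, 0.1], [-0.93, -3.21, 0.13], [-0.9, -4.05, 0.17], [-0.76, -4.89, 0.2], [-0.51, -5.69, 0.23], [-0.15, -6.46, 0.26], [0.3, -7.18, 0.3], [0.83, -7.83, 0.33], [1.45, -8.4, 0.36], [2.14, -8.89, 0.4], [2.88, -9.29, 0.43], [3.67, -9.59, 0.46], [4.5, -9.78, 0.5]]
```

Emit:
jog_arm(increments=[0, -0.12, -0.4, 0.02, 0, 0, 0, 0, -0.3, -0.8, 0.03, 0, 0, 0, 0, -0.59, -1.6, 0.07, 0, 0, 0, 0, -0.78, -2.42, 0.1, 0, 0, 0, 0, -0.85, -3.26, 0.13, 0, 0, 0, 0, -0.82, -4.1, 0.17, 0, 0, 0, 0, -0.68, -4.94, 0.2, 0, 0, 0, 0, -0.43, -5.74, 0.23, 0, 0, 0, 0, -0.07, -6.51, 0.26, 0, 0, 0, 0, 0.38, -7.23, 0.3, 0, 0, 0, 0, 0.91, -7.88, 0.33, 0, 0, 0, 0, 1.53, -8.45, 0.36, 0, 0, 0, 0, 2.22, -8.94, 0.4, 0, 0, 0, 0, 2.96, -9.34, 0.43, 0, 0, 0, 0, 3.75, -9.64, 0.46, 0, 0, 0, 0, 4.58, -9.83, 0.5, 0, 0, 0, 0, 4.58, -9.83, 0.5, 0, 0, 0])

```text
clock: 21.4
eef_pos: [550.6, 390.4, 220.3]
tool_rot: [-3.14, 0.001, -0.409]
force: [-0.8, 1.7, 8.0]
width: 24.6
gripper_force: 59.4
```

Run:
```python
from chk import *
P=np.array([[595.52,351.44],[579.02,279.37],[470.7,318.5],ctrl.read_state()['eef_pos'][:2]])
r=least_squares(lambda v:np.hypot(*(P-v).T)-65,[533,328]);print('axis fit',r.x,r.fun)
t=theta(ctrl.read_state()['eef_pos'][:2],r.x)[0];print('abs',t+2*np.pi)
run(3*np.pi-2*np.pi-t,.13,r.x)
```

```text
axis fit [535.12448035 327.26428883] [ 0.05446798 -0.03324275  0.01789313 -0.04358962]
abs 7.686340128928874
[550.6 390.4 220.3] [-3.14e+00  1.00e-03 -4.09e-01] [-0.8  1.7  8. ] 24.587086839355834 21.4
theta 1.403154821749288 r 64.95641038452173
radial f 1.4591583372194121 tang (cw) -1.227034995232522
[[0.8, -0.09, 0.03], [1.61, -0.08, 0.06], [2.41, 0.04, 0.09], [3.18, 0.25, 0.13], [3.93, 0.56, 0.16], [4.63, 0.96, 0.19], [5.28, 1.44, 0.22], [5.86, 1.99, 0.25], [6.37, 2.62, 0.28], [6.8, 3.3, 0.32], [7.14, 4.03, 0.35], [7.39, 4.8, 0.38], [7.54, 5.59, 0.41], [7.59, 6.4, 0.44]]
```

Emit:
jog_arm(increments=[0, 0.4, -0.06, 0.02, 0, 0, 0, 0, 0.8, -0.09, 0.03, 0, 0, 0, 0, 1.61, -0.08, 0.06, 0, 0, 0, 0, 2.41, 0.04, 0.09, 0, 0, 0, 0, 3.18, 0.25, 0.13, 0, 0, 0, 0, 3.93, 0.56, 0.16, 0, 0, 0, 0, 4.63, 0.96, 0.19, 0, 0, 0, 0, 5.28, 1.44, 0.22, 0, 0, 0, 0, 5.86, 1.99, 0.25, 0, 0, 0, 0, 6.37, 2.62, 0.28, 0, 0, 0, 0, 6.8, 3.3, 0.32, 0, 0, 0, 0, 7.14, 4.03, 0.35, 0, 0, 0, 0, 7.39, 4.8, 0.38, 0, 0, 0, 0, 7.54, 5.59, 0.41, 0, 0, 0, 0, 7.59, 6.1, 0.43, 0, 0, 0, 0, 7.59, 6.4, 0.44, 0, 0, 0, 0, 7.59, 6.4, 0.44, 0, 0, 0])

```text
clock: 23.1
eef_pos: [595.1, 302.2, 216.0]
tool_rot: [-3.139, -0.001, -0.408]
force: [2.2, 1.3, 6.2]
width: 24.2
gripper_force: 59.2
```

Run:
```python
from chk import *
run(.1,.1,(535.1,327.3))
```

```text
[595.1 302.2 216. ] [-3.139e+00 -1.000e-03 -4.080e-01] [2.2 1.3 6.2] 24.234362105713167 23.1
theta 3.1301395249220025 r 65.08083118177291
radial f 1.5677716856107977 tang (cw) -2.036808861498863
[[-0.01, 0.33, 0.01], [-0.03, 0.65, 0.03]]
```

Emit:
jog_arm(increments=[4.5, 0, 0, 0, 0, 0, 0, 4.5, 0, 0, 0, 0, 0, 0, 6, 0, 0, 0, 0, 0, 0, 6, 0, 0, -1, 0, 0, 0, 6, 0, 0, -4, 0, 0, 0, 6, 0, 0, -8, 0, 0, 0, 6, 0, 0, -12, 0, 0, 0, 6, 0, 4, -15, 0, 0, 0, 6, 0, 8, -15, 0, 0, 0, 6, 0, 12, -15, 0, 0, 0, 6, 0, 16, -15, 0, 0, 0, 6, 0, 18, -15, 0, 0, 0, 6, 0, 18, -15, 0, 0, 0, 6, 0, 18, -15, 0, 0, 0])

```text
clock: 24.5
eef_pos: [523.4, 136.5, 365.5]
tool_rot: [-3.14, -0.0, -0.409]
force: [0.6, -0.0, -0.4]
width: 60.0
gripper_force: 0.0
```

Run:
```python
from fit import *
import numpy as np
p=ctrl.camera_params('scene');im=ctrl.get_image('scene');cv2.imwrite('pics/end.png',im[:,:,::-1])
A=(535.1,327.3)
# expected pixels (with scene-fit axis) of grip top for screw 9.42 and slide handle at home; check dark there
for n,th,d in [('end',9.42,0)]:
    M=model([529.9,328,-.408,d,th]); uvp=proj(p,M)
    for k in (4,6):
        u,v=uvp[k].round().astype(int); print(k,(u,v)); print(im[v-8:v+14:2,u-10:u+11:2].max(2))
```

```text
4 (np.int64(199), np.int64(295))
[[159 161 160 162 165 162 157 135 138 155 159]
 [161 164 163 161 158 141 139 157 158 119  67]
 [159 158 159 139 112 120 152 119  70  61 142]
 [158 135  90  61  34  35  29  55 114 204 227]
 [ 91  74  56  36  40  37  30 141 228 228 229]
 [ 77  62  37  26  36  36  22 152 227 227 229]
 [ 42  42  59  25  21  21  17 202 228 230 230]
 [ 60  97 111  72  17  20  19 132 222 228 229]
 [113 111 109 107  20  19  22  69 166 232 231]
 [113 130 146 149  28  16  16  18 156 167 222]
 [143 148 148 148  42  21  16  58 154 147 112]]
6 (np.int64(138), np.int64(256))
[[130 130  53  79  78 141 142 152 143 142 126]
 [197 142  52  75  79 109 145 130 120 130 134]
 [120 119  85  59  77  87 134 118 128 135 136]
 [174  99 163  55  63  62  97 150 145 148  96]
 [135 129 145  56  57  64  54 131 150  94  75]
 [115 151 115  47  62  66  42  56  83  76 127]
 [151 155 129  26  31  34  31  26  69 143 163]
 [158 165 159  21  22  27  25  26  52  73 161]
 [165 169 167  87  21  24  23  26  27 103 192]
 [164 169 171 118  16  21  26  25  26 213 233]
 [162 166 165 165  46  22  21  26  25 163 232]]
```

```bash
python3 -c "
from cell import ctrl
print(ctrl.finish_job())"
```

```text
the job is handed in; nothing more can be done
None
```

The job is handed in at about 24.5 s. The pad is centred and square on the block to about 0.5 mm, the slide is home against its stop, and the screw is at about 9.41 rad, half a turn past contact. I took contact at one full turn from the given heights, as I could not feel it in the forces.

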